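Level a rocking instrument stand by its front foot and hold it there

TASK

The viscometer stand has its head off, so it rocks back on its heel and its front foot hangs clear of the rubber cup: lay the spirit level flat between the two rails on the stand's base and let go of it. Then grip the front foot's knob, press the foot down on to its cup and turn the knob until, with the foot pressed, the bubble rests between the two middle lines. Finish still gripping the knob and pressing the foot down, bubble centred, so that the head can be put back on; do not disturb the glassware and bottles.

Things in the scene. Friction and masses are not known exactly. Their poses are not given: they have to be found in the camera images.
- spirit_level: spirit level, loose: steel-grey metal bar 140 long (its x) x 24 wide (its y) x 26 high, 300 g, with a tubular glass vial along the top in its middle. Origin: centre of its underside; z up. Start: lying on the worktop, right of the stand. Both ends alike: either way round will do
- bubble (a joint): bubble of the level: shift of its middle from the vial's middle along the level's own +x, m. It goes to the higher end, 0.8 mm per mrad of slope, and rests after about 2 s; stops at -0.018 and 0.018. The pale bubble is 16 mm long, the two middle black lines 21 mm apart: between them from -0.0025 to 0.0025
- stand: fixed stand; origin on the worktop midway between its two side feet, on which the grey base rocks; x points back to the pillar, y left. Base 225 x 150 mm (x = -135 to +90), top 38 mm above the worktop when level, with a 52 mm wide tongue in front that has the levelling foot at x = -170, y = 0. Pillar, 20 mm thick with a boss, at x = +56, ends 0.32 m above the worktop
- seat (a point): middle of the level's seat, on top of the base, where the middle of the level's underside belongs; axes as the base (x towards the pillar, along the rails). The seat is a strip 137 mm long on the right half of the base, between two steel rails, 4 mm high and 135 mm long, with 29 mm between them
- knob_grip (a point): on the axis of the levelling knob, at half height, where to grip it; z along the axis. The dark knurled knob is round, 37 mm in diameter, 32 mm high (from 17 mm below to 15 mm above this point); below it is a bare 10 mm spindle, 29 mm long, down to the base
- foot_knob: the knob with its spindle. Clockwise from above it screws the foot down, 1 mm per rad; with the foot on its cup this raises the base's front: 5.9 mrad slope, 4.7 mm bubble travel per rad, the knob keeping its height. Stiff (0.06 N m), stays where left. At the start the foot is 1 to 3 rad too short; it can go 3 rad past level
- swivel_foot: round steel foot, 26 mm in diameter, at the spindle's lower end; origin: centre of its sole; moves with the thread, does not turn. Left alone, with or without the level, the base leans back on its heel, front up by 0.026 rad; 1 to 3 N down on the foot tips it forward until, 5 to 8 mm lower, the foot stands on its cup
- foot_cup: black rubber cup, 42 mm in diameter, fixed on the worktop under the foot; its bearing face is about 6 mm above the worktop
- flask: conical flask, 64 mm wide, 102 mm high, bystander; origin: centre of its underside
- small_bottle: small reagent bottle with a black cap, 49 mm wide, 95 mm high, bystander; origin: centre of its underside
- porcelain_cup: porcelain crucible, 45 mm wide, 36 mm high, bystander; origin: centre of its underside
- dropper_bottle: dropper bottle, 49 mm wide, 107 mm high, bystander; origin: centre of its underside
- jar_spare: open glass jar, 60 mm wide, 85 mm high, bystander; origin: centre of its underside
Things that resemble listed ones, but are neither listed nor needed, are in the scene too. Of the things like the spirit_level, leave any that is blue; of the rest the smaller one is meant.

How it is judged:
By the outcome, as a careful person would: the job done as asked, in the order asked, and still so for the second after the job is handed in, while the arm keeps its last pose, push and grip.
It also fails if it takes over 54 s, if anything falls off the work surface, if the arm or the gripper's body presses on something with over 40 N, if the wrist force passes 120 N, or if a joint passes its speed limit or range.

ROBOT

A 7-joint arm with a two-finger parallel gripper is mounted at the origin on a cart in front of the work surface, level with it; the furniture and walls round the work are solid. World frame = base frame: x ahead of the robot, y to its left, z up, the work surface at z = 0. Lengths are in m, angles in rad, forces in N, time in s.
With the tool pointing down it reaches from about 0.35 to 0.775 m from the base axis. Payload 3.1 kg.
Tool frame: the origin (TCP) lies on the centre line of the jaws, within the pads' length; the fingertips stand ctrl.tcp_to_tips ahead of it and the grasp point (between the pads) is the TCP (ctrl.tcp_to_tips is the distance from the TCP to the fingertips, in m); z points along the fingers, y is the line along which they close (so a half turn about z gives the same grasp; the last joint's range is limited). The gripper opens to 85 mm and grips with 20 to 120 N. Pads are 22 mm wide; open, the fingers measure 114 mm over their backs; the gripper's body (76 mm by 85 mm) begins 54 mm behind the grasp point. The pads swing forward as they close: fully open they stand 13 mm farther back than shut.
Start: joints at [-1.195, 0.311, 0.014, 1.512, -0.004, 1.319, -0.027], TCP at [0.223, 0.503, 0.25] pointing down, gripper open.
Joint ranges: [-2.7, 2.7], [-0.3, 1.91], [-1.27, 1.3], [0.12, 2.57], [-1.44, 4.58], [0.2, 2.03], [-3.05, 3.05]. Speed limits (rad/s): [2.79, 2.79, 3.14, 3.14, 3.14, 3.14, 3.14].

INTERFACE

Orientations are given as a rotation vector (axis times angle).
In Python, from cell import ctrl gives the robot as it stands. The module is installed in compiled form; this text tells all that it offers.
- The arm moves only by the shell command python3 -m creep 'ROWS' [FORCE]. ROWS is JSON, one flat list of numbers, 5 for each row, row after row: the shift along the tool's x, y, z in units of 250 mm (1.0 is 250 mm), then the turn about the tool's z in units of 120 degrees (1.0 is 120 degrees), then the opening, from 0 (shut) to 1 (fully open). In form: [dx, dy, dz, spin, grip, dx, dy, dz, spin, grip, ...]. A call has exactly 8 rows; each row shifts and turns the commanded pose from where the row before left it, along the tool's axes as they then stand; what a row does not reach is not made up. A row lasts 1/8 s, in which the tool goes at most 62.5 mm and 10.7 degrees, less where a joint would pass 70% of its speed; a pose out of reach is approached as far as the arm can. A call with a number of a shift or a turn outside -1 to 1 is refused whole. A call with a gripper value outside its range is refused whole. The fingers move at their own pace and stop on an object; FORCE is the grip in N (left out, the last holds). Time passes only in rows, so rows that do not move let the fingers close, or fill a call up. It gives the time, the measured TCP pose, the force, the opening and the grip force at its end, in the units of the state.
- ctrl.observe(): the state, without advancing time (a new reading comes with each control period).
- ctrl.grab_frame(name): name is "scene" or "top" or "wrist"; returns a dict with "img" (400x640x3 uint8, red, green, blue), "z_map" (400x640 float32, m along the optical axis (not along the pixel's ray), 0 where there is no reading), "K" (3x3 intrinsics, pixels), "cam_to_world" (4x4, takes a point from camera to world coordinates). Camera axes: x right, y down, z forward; pixel columns grow to the right and rows downward; lengths in m; the calibration is good to about 2 mm. A picture is of the moment at which its call begins.
- ctrl.finish_job(): hands the job in; it is judged then, once.
Trained networks look in the newest picture that a camera, given by its name, has taken for a name from the list of things; names that differ only in an ending like _2 or _b are one class to them, and where a whole thing is asked for, a point or a joint stands for the part that bears it (a point fixed in the world has none). Each returns a list of dicts, best first, with "conf" (0 to 1); they miss things now and then, are a little off and sometimes report something else, mostly with a low value. They report only what shows in the picture. A call takes as long as a camera call. They do not tell look-alikes from the thing itself.
- ctrl.recognise(label, camera): "rect" ([centre column, centre row, width, height] in pixels, round what is visible of it).
The state is a dict: "clock": time; "qpos": joint angles; "qvel": joint speeds; "joint_torque": joint torques, N m; "ee_pos": TCP position; "tool_rot": TCP orientation; "wrist_force": force on the tool from outside, world axes, zero at the start; "wrist_torque": the same for the moment, N m; "gripper_width": finger opening in m; "grip_force": force on a finger pad.
Only numpy, scipy, OpenCV 4.12 (cv2) and the standard library are available. Lean on these libraries where they do the work, as an engineer would, in place of code of your own. Each camera call takes 0.05 s, during which the arm holds its last target. There are 200 camera calls.

## Working session

There is one attempt and no reset: what is moved stays moved. The work goes in short steps, Python scripts to look and compute and a shell command to move; the robot and the scene stay as the last step left them, time stands still between calls to the robot, and variables do not carry over. Pictures are saved under pics/ and viewed, at most 10 in all, crops included, and the job is handed in when it is done.

```bash
mkdir -p pics; cat > h.py <<'E'
import numpy as np, cv2
from cell import ctrl
from scipy.spatial.transform import Rotation as R
def grab(n): return ctrl.grab_frame(n)
def save(f,p,crop=None,s=1):
    im=f["img"][:,:,::-1]
    if crop: im=im[crop[1]:crop[3],crop[0]:crop[2]]
    im=cv2.resize(im,None,fx=s,fy=s,interpolation=cv2.INTER_CUBIC); cv2.imwrite("pics/"+p,im)
def pt(f,u,v,z=None):
    "world point of pixel by depth, or on plane world z"
    K=f["K"];T=f["cam_to_world"];r=np.linalg.inv(K)@[u,v,1]
    if z is None: d=f["z_map"][int(v),int(u)]
    else: d=(z-T[2,3])/(T[:3,:3]@r)[2]
    return T[:3,:3]@(r*d)+T[:3,3]
def proj(f,p):
    T=f["cam_to_world"];c=T[:3,:3].T@(np.array(p)-T[:3,3]);q=f["K"]@c;return q[:2]/q[2]
def state():
    s=ctrl.observe();Rm=R.from_rotvec(s["tool_rot"]).as_matrix()
    print("t",s["clock"],"p",np.round(s["ee_pos"],4),"x",np.round(Rm[:,0],3),"y",np.round(Rm[:,1],3),"z",np.round(Rm[:,2],3),"F",np.round(s["wrist_force"],1),"w",s["gripper_width"],"g",s["grip_force"],"q",np.round(s["qpos"],2))
    return s,Rm
E
python3 - <<'E'
from h import *
np.set_printoptions(suppress=True,precision=4)
state();print(ctrl.tcp_to_tips)
for c in ("scene","top","wrist"):
    f=grab(c);save(f,c+"0.png")
    print(c,f["cam_to_world"][:3,3],f["cam_to_world"][:3,2],f["K"][0,0])
    for l in ("spirit_level","stand","seat","knob_grip","foot_knob","foot_cup","flask","small_bottle","porcelain_cup","dropper_bottle","jar_spare"):
        for d in ctrl.recognise(l,c)[:4]:
            r=d["rect"];u,v=np.clip(r[:2],0,[639,399]);print(c,l,round(d["conf"],2),np.round(r),pt(f,u,v))
E
```

```text
t 0.0 p [0.2229 0.5021 0.2492] x [-0.914  0.406 -0.   ] y [ 0.406  0.914 -0.002] z [-0.001 -0.002 -1.   ] F [ 0.1  0.2 -0.5] w 0.08524206723094833 g 0.0 q [-1.19  0.31  0.01  1.51 -0.    1.32 -0.03]
0.019
scene [-0.132  -0.7767  0.524 ] [ 0.6421  0.6405 -0.4213] 402.83397123434975
scene spirit_level 0.88 [356. 260.  35.  40.] [ 0.472  -0.3011  0.024 ]
scene spirit_level 0.85 [378. 310.  52.  47.] [ 0.379  -0.4362  0.0217]
scene spirit_level 0.75 [296. 238.  69.  29.] [ 0.437  -0.137   0.0233]
scene spirit_level 0.53 [250. 212.  14.   5.] [0.4617 0.0867 0.0052]
scene stand 0.72 [288. 150.  95. 121.] [0.81   0.3261 0.0562]
scene seat 0.83 [286. 152.  93. 117.] [0.8108 0.3398 0.0479]
scene knob_grip 0.46 [250. 188.  17.  17.] [0.4635 0.0839 0.0794]
scene foot_knob 0.75 [250. 185.  16.  20.] [0.4624 0.085  0.0869]
scene flask 0.76 [375. 206.  21.  41.] [ 0.6693 -0.1963  0.0598]
scene flask 0.7 [439. 269.  30.  45.] [ 0.5331 -0.468   0.0578]
scene small_bottle 0.74 [205. 190.   9.   8.] [0.4129 0.2463 0.0335]
scene small_bottle 0.65 [419. 229.  22.  40.] [ 0.6511 -0.3439  0.0551]
scene po
[... 704 characters left out ...]
36.] [ 0.4828 -0.2921  0.0297]
top knob_grip 0.6 [269. 229.  14.  13.] [0.471  0.1033 0.107 ]
top knob_grip 0.26 [409. 168.  20.  15.] [ 0.6583 -0.3307  0.0662]
top foot_cup 0.64 [447. 200.  27.  19.] [ 0.5582 -0.4633  0.0138]
top flask 0.52 [364. 162.  18.  16.] [ 0.6735 -0.184   0.1022]
top flask 0.31 [446. 199.  24.  22.] [ 0.5622 -0.4604  0.0126]
top small_bottle 0.49 [411. 167.  21.  15.] [ 0.6583 -0.3294  0.0888]
top dropper_bottle 0.73 [206. 147.  21.  18.] [0.7246 0.3021 0.0865]
top jar_spare 0.6 [446. 201.  23.  21.] [ 0.5544 -0.4623  0.0094]
wrist [0.1459 0.537  0.3748] [ 0.2967 -0.1312 -0.9459] 323.7077316314749
wrist porcelain_cup 0.89 [229. 364.  24.  32.] [0.4321 0.2648 0.0132]
```

View pics/top0.png

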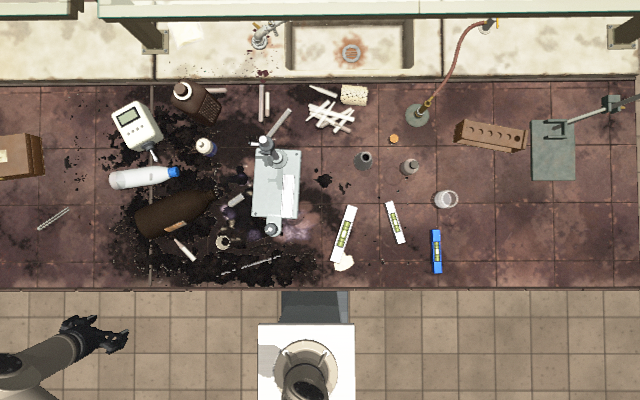

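View pics/scene0.png

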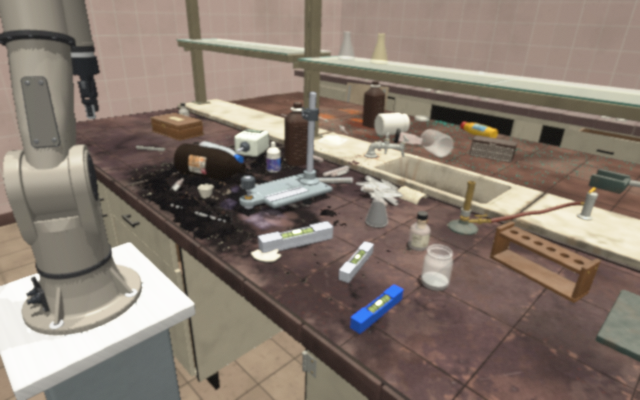

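The meant level is the small grey one at top px (396,222). The long grey one (345,234) and the blue one (436,251) are look-alikes. The stand is at (275,186) with its knob at (270,229). I'll move over the stand first to measure it.

```bash
python3 -m creep '[-0.195,-0.13,-0.025,0,1,-0.195,-0.13,-0.025,0,1,-0.195,-0.13,-0.025,0,1,-0.195,-0.13,-0.025,0,1,-0.195,-0.13,-0.025,0,1,-0.195,-0.13,-0.025,0,1,-0.195,-0.13,-0.025,-0.08,1,-0.195,-0.13,-0.025,-0.08,1]' 40
python3 - <<'E'
from h import *
np.set_printoptions(suppress=True,precision=4)
state()
f=grab("wrist");save(f,"w1.png")
np.savez("w1.npz",**f)
for l in ("spirit_level","stand","seat","knob_grip","foot_knob","foot_cup"):
    for d in ctrl.recognise(l,"wrist")[:4]:
        r=d["rect"];u,v=np.clip(r[:2],0,[639,399]);print(l,round(d["conf"],2),np.round(r),pt(f,u,v))
E
```

```text
clock: 2.8
ee_pos: [0.4761, 0.1193, 0.2999]
tool_rot: [0.169, 3.136, 0.002]
wrist_force: [0.4, 1.1, -1.0]
gripper_width: 0.0851
grip_force: 0.0
t 2.8 p [0.4761 0.1193 0.2999] x [-0.994  0.107 -0.001] y [0.107 0.994 0.001] z [ 0.001  0.001 -1.   ] F [ 0.4  1.1 -1. ] w 0.08511932644202778 g 0.0 q [-0.57  0.17  0.35  1.58 -0.06  1.4   1.24]
spirit_level 0.93 [ 33. 200.  66.  99.] [ 0.4929 -0.2765  0.0088]
spirit_level 0.56 [131. 156.  41. 151.] [ 0.4445 -0.1114  0.0325]
stand 0.59 [312. 254. 118. 240.] [0.5989 0.0924 0.0393]
stand 0.42 [310. 253. 118. 244.] [0.5975 0.0903 0.0393]
seat 0.8 [311. 256. 122. 238.] [0.6006 0.0912 0.0412]
knob_grip 0.58 [304. 167.  34.  41.] [0.4645 0.103  0.1057]
foot_knob 0.63 [303. 168.  39.  43.] [0.4649 0.102  0.1068]
foot_knob 0.22 [305. 168.  38.  41.] [0.4654 0.1032 0.1058]
```

View pics/w1.png

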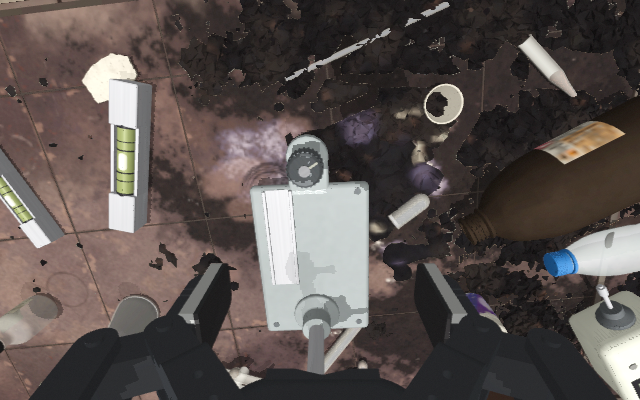

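The wrist view shows the knob at (306,165), the base (252–368, 182–330), the white seat strip between rails (264–297, 190–285), the large grey level at (125,155), and the target partly at (25,200). Next I measure the stand geometry.

```bash
cat > st.py <<'E'
from h import *
np.set_printoptions(suppress=True,precision=4)
f=dict(np.load("w1.npz"));K=f["K"];T=f["cam_to_world"];z=f["z_map"]
v,u=np.mgrid[:400,:640];P=(np.stack([(u-K[0,2])/K[0,0],(v-K[1,2])/K[1,1],np.ones_like(z)],-1)*z[...,None])@T[:3,:3].T+T[:3,3]
np.save("P1.npy",P)
roi=np.zeros(z.shape,bool);roi[120:332,245:375]=1
m=roi&(P[...,2]>0.03)&(P[...,2]<0.055)
# plane fit
q=P[(m&(v>190)&(v<320)&(u>300)&(u<365))];
for _ in range(4):
    A=np.c_[q[:,0],q[:,1],np.ones(len(q))];c=np.linalg.lstsq(A,q[:,2],rcond=None)[0];r=A@c-q[:,2];q=q[abs(r)<2.5*r.std()+1e-5]
print("plane",c,r.std())
body=m&(v>185)
xy=P[body][:,:2].astype(np.float32)*1000
print("rect mm",cv2.minAreaRect(xy))
g=f["img"].min(-1)
print("white roi",np.percentile(g[195:280,270:292],[5,50,95]),"base",np.percentile(g[200:260,310:350],[5,50,95]))
w=((g>np.mean([np.median(g[195:280,270:292]),np.median(g[200:260,310:350])]))&body&(u<303)).astype(np.uint8)
n,l,s,ce=cv2.connectedComponentsWithStats(w);k=1+np.argmax(s[1:,4]);print(s[k])
print("seat rect",cv2.minAreaRect(P[l==k][:,:2].astype(np.float32)*1000),P[l==k].mean(0))
k=roi&(P[...,2]>0.09)&(v<200);x=P[k];print("knob top",len(x),np.median(x[:,2]),cv2.minEnclosingCircle(x[x[:,2]>np.percentile(x[:,2],40)][:,:2].astype(np.float32)*1000))
E
python3 st.py
python3 - <<'E'
from h import *
save(dict(np.load("w1.npz")),"c1.png",(235,120,385,340),2.7)
E
```

```text
plane [-0.0255  0.0015  0.0551] 0.0006955498126108241
rect mm ((613.5865478515625, 92.88858795166016), (149.65194702148438, 224.291259765625), 86.49414825439453)
white roi [220. 241. 247.] base [200. 203. 207.]
[ 265  190   31   94 1983]
seat rect ((572.2593994140625, 57.577457427978516), (32.429256439208984, 136.77828979492188), 86.6078872680664) [0.5624 0.0567 0.0414]
knob top 1161 0.10515095358660964 ((437.92474365234375, 113.09318542480469), 48.37733459472656)
```

View pics/c1.png

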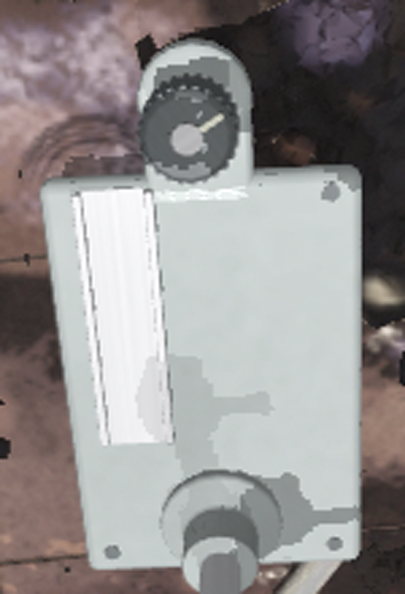

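```bash
python3 -m creep '[-0.0275,-0.203,0.05,0,1,-0.0275,-0.203,0.05,0,1,-0.0275,-0.203,0.05,0,1,-0.0275,-0.203,0.05,0,1,-0.0275,-0.203,0.05,0,1,-0.0275,-0.203,0.05,-0.06,1,-0.0275,-0.203,0.05,-0.06,1,-0.0275,-0.203,0.05,-0.06,1]'
cat > lv.py <<'E'
from h import *
np.set_printoptions(suppress=True,precision=4)
s,Rm=state()
f=grab("wrist");save(f,"w2.png");K=f["K"];T=f["cam_to_world"];z=f["z_map"]
v,u=np.mgrid[:400,:640];P=(np.stack([(u-K[0,2])/K[0,0],(v-K[1,2])/K[1,1],np.ones_like(z)],-1)*z[...,None])@T[:3,:3].T+T[:3,3]
for d in ctrl.recognise("spirit_level","wrist")[:4]:
    r=d["rect"];a=P[int(r[1]),int(r[0])];print(d["conf"],np.round(r),a)
    x0,y0,x1,y1=np.clip([r[0]-r[2]/2-8,r[1]-r[3]/2-8,r[0]+r[2]/2+8,r[1]+r[3]/2+8],0,[639,399]*2).astype(int)
    sub=P[y0:y1,x0:x1]; m=(sub[...,2]>0.019)&(sub[...,2]<0.04)
    n,l,st,_=cv2.connectedComponentsWithStats(m.astype(np.uint8));m=l==1+np.argmax(st[1:,4])
    print("rect",cv2.minAreaRect(sub[m][:,:2].astype(np.float32)*1000),"zmed",np.median(sub[m][:,2]),"max",sub[m][:,2].max())
E
python3 lv.py
```

```text
clock: 4.15
ee_pos: [0.5046, -0.2856, 0.1987]
tool_rot: [-0.425, 3.112, 0.002]
wrist_force: [1.0, -0.1, 0.7]
gripper_width: 0.0856
grip_force: 0.0
t 4.15 p [ 0.5046 -0.2856  0.1987] x [-0.963 -0.268 -0.001] y [-0.268  0.963  0.001] z [ 0.     0.002 -1.   ] F [ 1.  -0.1  0.7] w 0.0856205172302719 g 0.0 q [ 0.12  0.43  0.52  1.52 -0.23  1.24  2.52]
0.77 [322. 157.  33. 153.] [ 0.4806 -0.2927  0.0263]
rect ((485.75347900390625, -290.6618957519531), (139.81106567382812, 24.01695442199707), 16.790246963500977) zmed 0.026341678285122738 max 0.029439831340661804
0.59 [509. 165. 176. 184.] [ 0.4413 -0.1274  0.0353]
rect ((449.647705078125, -123.67536163330078), (34.213340759277344, 189.2090301513672), 71.91685485839844) zmed 0.03478885030342921 max 0.038424987399521326
0.59 [196.  51.  50. 100.] [ 0.423  -0.4178  0.0247]
rect ((421.8817138671875, -423.01715087890625), (79.67532348632812, 25.59078025817871), 2.7424402236938477) zmed 0.025919682491246876 max 0.029195857893559995
```

View pics/w2.png

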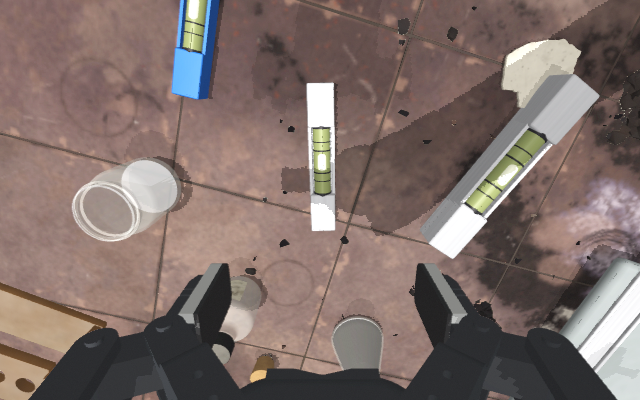

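The target level is centred at (320,157), measures 140×24, is clear of its neighbours, and its top is at 26 mm. Descend and grasp.

```bash
python3 -m creep '[0.04,0,0.12,-0.011,0.8,0.038,0,0.15,0,0.8,0,0,0.15,0,0.8,0,0,0.15,0,0.8,0,0,0.13,0,0.8,0,0,0,0,0.8,0,0,0,0,0.1,0,0,0,0,0.1]' 50
python3 -m creep '[0,0,0,0,0.1,0,0,0,0,0.1,0,0,0,0,0.1,0,0,-0.04,0,0.1,0,0,-0.1,0,0.1,0,0,-0.15,0,0.1,0,0,-0.15,0,0.1,0,0,0,0,0.1]'
python3 -c "
from h import *
state()"
```

```text
clock: 5.25
ee_pos: [0.4865, -0.2919, 0.026]
tool_rot: [-0.451, 3.106, -0.003]
wrist_force: [0.3, 0.2, 0.6]
gripper_width: 0.0324
grip_force: 0.0
clock: 6.25
ee_pos: [0.4866, -0.2931, 0.1373]
tool_rot: [-0.449, 3.104, -0.007]
wrist_force: [-0.4, 0.5, -2.6]
gripper_width: 0.0233
grip_force: 50.5
t 6.25 p [ 0.4866 -0.2931  0.1373] x [-0.959 -0.283 -0.005] y [-0.283  0.959 -0.005] z [ 0.006 -0.003 -1.   ] F [-0.4  0.5 -2.6] w 0.023347291951091635 g 50.47984063625336 q [ 0.14  0.46  0.51  1.65 -0.25  1.09  2.58]
```

```bash
python3 -m creep '[0,0,-0.03,0.083,0.1,0,0,-0.03,0.083,0.1,-0.043,0.237,0,0,0.1,-0.043,0.237,0,0,0.1,-0.043,0.237,0,0,0.1,-0.043,0.237,0,0,0.1,-0.043,0.237,0,0,0.1,-0.041,0.236,0,0,0.1]'
python3 -m creep '[0,0,0.03,0,0.1,0,0,0.06,0,0.1,0,0,0.06,0,0.1,0,0,0.03,0,0.1,0,0,0,0,0.1,0,0,0,0,0.1,0,0,0,0,0.1,0,0,0,0,0.1]'
cat > lv2.py <<'E'
from h import *
import sys
np.set_printoptions(suppress=True,precision=4)
s,Rm=state();print("yaw",np.degrees(np.arctan2(Rm[1,0],Rm[0,0])))
f=grab("wrist");save(f,sys.argv[1]);K=f["K"];T=f["cam_to_world"];z=f["z_map"]
np.savez("w3.npz",**f)
E
python3 lv2.py w3.png
```

```text
clock: 7.25
ee_pos: [0.5689, 0.0611, 0.1472]
tool_rot: [-0.095, -3.136, 0.001]
wrist_force: [1.8, -0.0, -3.3]
gripper_width: 0.0229
grip_force: 50.5
clock: 8.25
ee_pos: [0.5705, 0.0594, 0.1047]
tool_rot: [0.094, 3.139, 0.001]
wrist_force: [0.5, 0.3, -2.9]
gripper_width: 0.0227
grip_force: 50.5
t 8.25 p [0.5705 0.0594 0.1047] x [-0.998  0.06  -0.001] y [0.06  0.998 0.   ] z [ 0.001  0.    -1.   ] F [ 0.5  0.3 -2.9] w 0.022724395639023218 g 50.544201135635376 q [-0.48  0.51  0.49  1.66 -0.27  1.04  1.6 ]
yaw 176.5689389333089
```

View pics/w3.png

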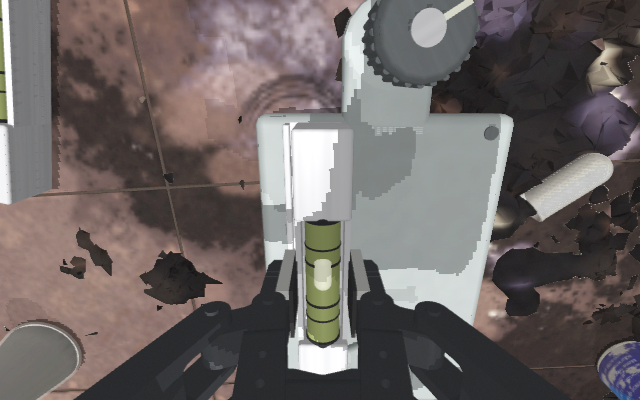

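The held level sits over the seat, roughly aligned, with its left rail showing at columns 286–290. I compare the level and base positions in this same view.

```bash
cat > m3.py <<'E'
from h import *
np.set_printoptions(suppress=True,precision=4)
f=dict(np.load("w3.npz"));K=f["K"];T=f["cam_to_world"];z=f["z_map"]
v,u=np.mgrid[:400,:640];P=(np.stack([(u-K[0,2])/K[0,0],(v-K[1,2])/K[1,1],np.ones_like(z)],-1)*z[...,None])@T[:3,:3].T+T[:3,3]
m=(P[...,2]>0.10)&(P[...,2]<0.112)&(v<260)&(v>110)&(u>270)&(u<365)
print("level",cv2.minAreaRect(P[m][:,:2].astype(np.float32)*1000),np.median(P[m][:,2]))
def B(x): # base frame
    a=np.radians(-3.5);d=x[...,:2]-[0.6361,0.0915];return np.stack([d[...,0]*np.cos(a)+d[...,1]*np.sin(a),-d[...,0]*np.sin(a)+d[...,1]*np.cos(a)],-1)
b=B(P)*1000
print("level base-frame y edges",[np.round((b[r][m[r]][:,1].min(),b[r][m[r]][:,1].max()),1) if m[r].any() else 0 for r in (140,170,200)], "front x",b[m][:,0].min())
k=(P[...,2]>0.03)&(P[...,2]<0.05)
print("base y edges",[np.round((b[r][k[r]][:,1].min(),b[r][k[r]][:,1].max()),1) for r in (130,150,170,200,220)],"front",np.percentile(b[k&(v>100)&(u>460)&(u<500)][:,0],1))
# rail: points slightly above plane
for r in (140,160,180,200):
    g=f["img"].min(-1)[r,255:300];print(r,g.tolist()[15:45:1],np.round(b[r,270:300,1],1).tolist())
E
python3 m3.py
```

```text
level ((529.46875, 62.550811767578125), (34.940032958984375, 58.562835693359375), 86.52042388916016) 0.10534950375169941
level base-frame y edges [array([-47.8, -24.1]), array([-47.8, -24.1]), array([-47.7, -24.2])] front x -133.9491763749416
base y edges [array([-226. ,   73.2]), array([-229.1,   73.1]), array([-232.5,   73.1]), array([-238.3,   73.2]), array([-73.6,  73.1])] front -134.13327694455776
140 [211, 211, 211, 212, 211, 210, 211, 211, 211, 211, 211, 211, 212, 226, 249, 251, 253, 252, 233, 192, 214, 211, 225, 242, 255, 255, 255, 255, 255, 254] [-65.7, -65.3, -64.6, -64.2, -63.6, -62.8, -62.2, -61.8, -61.3, -60.7, -60.1, -59.5, -58.9, -58.0, -57.4, -56.9, -56.1, -55.5, -55.0, -54.6, -54.3, -47.8, -47.4, -47.0, -46.5, -46.2, -45.7, -45.4, -45.1, -44.6]
160 [213, 213, 213, 213, 212, 212, 212, 212, 212, 212, 212, 212, 209, 197, 234, 249, 251, 253, 252, 216, 132, 158, 201, 232, 248, 255, 254, 252, 251, 250] [-66.5, -65.9, -65.3, -64.8, -64.1, -63.5, -63.0, -62.3, -61.6, -61.2, -60.5, -60.1, -59.5, -58.8, -57.8, -57.3, -56.5, -56.1, -55.5, -55.0, -54.3, -54.2, -47.6, -47.2, -46.7, -46.4, -46.0, -45.6, -45.2, -44.8]
180 [212, 212, 212, 212, 212, 211, 211, 211, 211, 211, 211, 210, 210, 206, 182, 229, 248, 250, 251, 246, 208, 170, 219, 222, 238, 247, 252, 250, 248, 247] [-35.9, -66.5, -66.0, -65.3, -64.7, -64.2, -63.7, -62.9, -62.4, -61.8, -61.2, -60.3, -59.9, -59.3, -58.7, -57.8, -57.1, -56.4, -55.9, -55.2, -54.7, -54.3, -54.0, -47.5, -47.0, -46.6, -46.1, -45.7, -45.3, -45.0]
200 [224, 224, 222, 208, 208, 208, 208, 209, 209, 209, 210, 210, 210, 210, 209, 203, 233, 247, 249, 249, 236, 194, 148, 199, 227, 238, 246, 246, 245, 243] [-67.7, -67.2, -66.5, -65.9, -65.5, -64.7, -35.9, -63.6, -63.0, -62.2, -61.7, -61.0, -60.5, -59.8, -59.2, -58.2, -57.6, -57.0, -56.3, -55.9, -55.2, -54.6, -54.2, -47.7, -47.2, -46.8, -46.4, -45.9, -45.6, -45.2]
```

```bash
python3 - <<'E'
from h import *
np.set_printoptions(suppress=True,precision=1,linewidth=250)
f=dict(np.load("w1.npz"));P=np.load("P1.npy")
def B(x,a=-3.5):
    a=np.radians(a);d=x[...,:2]-[0.6361,0.0915];return np.stack([d[...,0]*np.cos(a)+d[...,1]*np.sin(a),-d[...,0]*np.sin(a)+d[...,1]*np.cos(a)],-1)
b=B(P)*1000;g=f["img"].min(-1)
for r in (200,225,250,270):
    x=b[r,255:305,1];print(r,b[r,280,0]);print(np.c_[np.arange(255,305),g[r,255:305],x,P[r,255:305,2]*1000][6:48].T)
f=dict(np.load("w1.npz"))
c=lambda p:proj(f,p)
a=np.radians(-3.5);ex=np.array([np.cos(a),np.sin(a)]);ey=np.array([-ex[1],ex[0]])
E
```

```text
200 -116.30381680315692
[[261.  262.  263.  264.  265.  266.  267.  268.  269.  270.  271.  272.  273.  274.  275.  276.  277.  278.  279.  280.  281.  282.  283.  284.  285.  286.  287.  288.  289.  290.  291.  292.  293.  294.  295.  296.  297.  298.  299.  300.  301.
  302. ]
 [206.  211.  246.  250.  187.  238.  245.  244.  246.  245.  243.  245.  245.  246.  242.  245.  248.  249.  244.  244.  246.  247.  246.  247.  247.  245.  248.  249.  231.  248.  244.  133.  207.  207.  205.  205.  205.  205.  203.  203.  204.
  204. ]
 [-59.7 -58.  -56.6 -55.4 -54.  -53.7 -52.9 -51.1 -50.2 -48.8 -47.4 -46.3 -45.  -43.8 -42.6 -41.3 -40.3 -38.8 -37.4 -36.4 -34.9 -33.6 -32.5 -31.2 -30.  -28.8 -27.7 -26.2 -24.6 -23.3 -22.1 -21.1 -20.  -18.8 -17.8 -16.5 -15.  -13.9 -12.6 -11.4 -10.1
   -8.9]
 [ 43.4  45.6  46.5  46.2  47.2  42.3  40.2  43.   41.4  42.2  42.7  41.9  42.6  42.   41.6  42.3  40.8  42.1  43.4  41.7  43.   43.3  42.9  43.2  42.6  42.5  41.4  43.5  45.8  46.6  46.6  44.   42.8  43.   40.2  40.9  42.9  41.8  42.2  41.6  42.1
   41.6]]
225 -81.92969736861626
[[261.  262.  263.  264.  
[... 2399 characters left out ...]
36.  182.  183.  235.  238.  239.  238.  240.  241.  242.  240.  241.  241.  239.  221.  222.  223.  223.  222.  222.  219.  218.  220.  208.  221.  212.  149.  180.  180.  180.
  180. ]
 [-71.7 -70.1 -68.9 -67.2 -65.9 -64.7 -63.4 -62.1 -60.7 -59.2 -56.8 -55.5 -54.3 -53.7 -52.4 -50.7 -49.9 -48.2 -46.9 -45.6 -44.2 -42.8 -41.9 -40.2 -38.8 -37.4 -36.  -34.8  22.1 -31.8 -30.7 -29.3 -28.  -26.7 -24.8 -23.6 -22.3 -21.2 -19.9 -18.5 -17.
  -15.6]
 [ 38.4  39.4  38.6  40.1  39.7  39.3  38.8  38.6  38.8  39.7  44.4  44.1  43.8  39.8  39.4  41.2  38.7  40.3  39.9  39.8  39.9  40.1  37.3  39.5  39.6  40.1  40.1  39.3 424.3  41.1  39.9  40.   39.5  39.1  43.8  42.3  41.9  39.2  39.4  39.5  40.8
   41.1]]
```

```bash
python3 -m creep '[-0.008,-0.015,0.03,0,0.1,0,0,0.05,0,0.1,0,0,0.04,0,0.1,0,0,0.016,0,0.1,0,0,0,0,0.1,0,0,0,0,0.1,0,0,0,0,0.1,0,0,0,0,0.1]'
cat > m4.py <<'E'
from h import *
import sys
np.set_printoptions(suppress=True,precision=1)
s,Rm=state();print("yaw",np.degrees(np.arctan2(Rm[1,0],Rm[0,0])))
f=grab("wrist");K=f["K"];T=f["cam_to_world"];z=f["z_map"];np.savez("w4.npz",**f);save(f,sys.argv[1])
v,u=np.mgrid[:400,:640];P=(np.stack([(u-K[0,2])/K[0,0],(v-K[1,2])/K[1,1],np.ones_like(z)],-1)*z[...,None])@T[:3,:3].T+T[:3,3]
a=np.radians(-3.5);d=P[...,:2]-[0.6361,0.0915];b=1000*np.stack([d[...,0]*np.cos(a)+d[...,1]*np.sin(a),-d[...,0]*np.sin(a)+d[...,1]*np.cos(a)],-1)
dd=s["ee_pos"][:2]-[0.6361,0.0915];print("tcp base",1000*(dd[0]*np.cos(a)+dd[1]*np.sin(a)),1000*(-dd[0]*np.sin(a)+dd[1]*np.cos(a)))
Z=P[...,2]*1000
for xt in (-125,-115,-105,-95):
    m=(abs(b[...,0]-xt)<2)&(b[...,1]>-72)&(b[...,1]<-10)
    y=b[m][:,1];zz=Z[m];tb=np.median(zz[(y>-20)|(y<-61)])
    L=y[zz>tb+15];Rr=y[(zz>tb+2)&(zz<tb+8)]
    print(xt,"base z",tb,"level",np.percentile(L,[1,99]) if len(L) else None,"top z",np.median(zz[zz>tb+15]) if len(L) else 0,"rails R",Rr[Rr<-40].min() if (Rr<-40).any() else 0,Rr[Rr<-40].max() if (Rr<-40).any() else 0,"L",Rr[Rr>-35].min() if (Rr>-35).any() else 0,Rr[Rr>-35].max() if (Rr>-35).any() else 0)
E
python3 m4.py w4.png
```

```text
clock: 9.3
ee_pos: [0.5722, 0.0555, 0.0705]
tool_rot: [0.094, 3.14, 0.001]
wrist_force: [0.0, -0.7, -3.0]
gripper_width: 0.0226
grip_force: 50.5
t 9.3 p [0.6 0.1 0.1] x [-1.   0.1 -0. ] y [0.1 1.  0. ] z [ 0.  0. -1.] F [ 0.  -0.7 -3. ] w 0.02264554529036286 g 50.51839470863342 q [-0.5  0.6  0.5  1.7 -0.3  1.   1.6]
yaw 176.56013751164426
tcp base -61.62626513438107 -39.88611800499628
-125 base z 42.03606055015064 level [-51.2 -27.7] top z 71.49266823365843 rails R -58.104461852042846 -54.345318706451565 L -25.225509500379086 -21.293223312078307
-115 base z 41.82267225377104 level [-51.5 -27.9] top z 71.38119921093309 rails R -58.08221561658869 -54.21759641811472 L -25.19985627148213 -21.337953885487618
-105 base z 41.572652108328555 level [-51.4 -28. ] top z 71.3965197930578 rails R -57.94014101747519 -54.48592671436437 L -24.947988983932216 -21.352353902177892
-95 base z 41.295572102224426 level [-51.  -28.1] top z 71.2943659134941 rails R -58.450932504192764 -54.316671489196786 L -25.10485148916355 -11.08368990402879
```

The level sits centred between the rails (level −51.3…−27.9, slot −54.3…−25.2), 3 mm above the base. Lower and release.

```bash
python3 -m creep '[0,0,0.006,0,0.1,0,0,0.006,0,0.1,0,0,0,0,0.1,0,0,0,0,0.6,0,0,0,0,0.6,0,0,0,0,0.6,0,0,-0.05,0,0.6,0,0,-0.15,0,0.6]'
python3 -m creep '[0,0,-0.2,0,1,0.1,0,-0.12,0,1,0.2,0.05,0,0,1,0.1,0.05,0,0,1,0,0,0,0,1,0,0,0,0,1,0,0,0,0,1,0,0,0,0,1]'
python3 m4.py w5.png
```

```text
clock: 10.35
ee_pos: [0.5703, 0.0554, 0.1165]
tool_rot: [-0.094, -3.136, 0.001]
wrist_force: [0.3, 0.7, 0.4]
gripper_width: 0.0514
grip_force: 0.0
clock: 11.35
ee_pos: [0.4743, 0.0856, 0.1971]
tool_rot: [0.097, 3.14, -0.001]
wrist_force: [-0.0, 0.4, -0.0]
gripper_width: 0.0855
grip_force: 0.0
t 11.35 p [0.5 0.1 0.2] x [-1.   0.1 -0. ] y [ 0.1  1.  -0. ] z [ 0. -0. -1.] F [-0.   0.4 -0. ] w 0.08547701532973322 g 0.0 q [-0.7  0.2  0.5  1.8 -0.1  1.2  1.4]
yaw 176.47672977855072
tcp base -161.17165874852836 -15.724312889519942
-125 base z 41.88784398553441 level [-51.  -27.8] top z 68.15059440269373 rails R -57.598208558478504 -54.49784081428422 L -27.604481240359362 -21.285889819139555
-115 base z 41.799648930023245 level [-50.7 -27.9] top z 67.86829417920865 rails R -57.94141653137466 -54.98257367798891 L -25.141444202394794 -21.35354304601659
-105 base z 41.58775064351752 level [-51.  -27.5] top z 67.62066749249973 rails R -57.53642902533026 -54.55307694708316 L -24.298672110443604 -21.417351723046263
-95 base z 41.36602405224493 level [-50.5 -27.5] top z 67.41021584796125 rails R -58.10825818134367 -54.89552192725244 L -24.41281497811728 -21.478113952583413
```

View pics/w5.png

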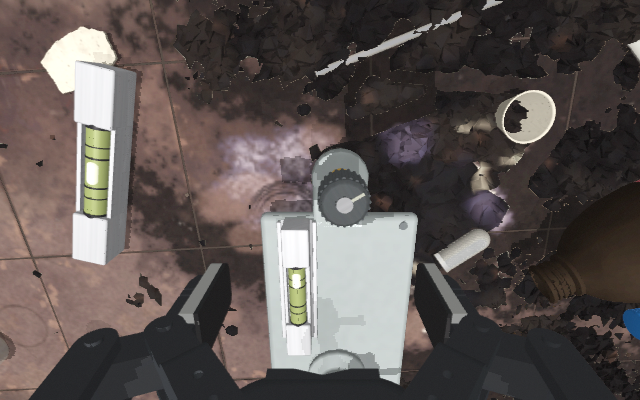

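The level lies flat in its seat between the rails, with the bubble toward the front end (295,278) as expected from the lean. Knob at (345,195). Measure the knob from depth.

```bash
python3 - <<'E'
from h import *
np.set_printoptions(suppress=True,precision=1)
from scipy.optimize import least_squares
for n,roi in (("w1.npz",(280,140,335,190)),("w4.npz",(310,165,380,230))):
    f=dict(np.load(n));K=f["K"];T=f["cam_to_world"];z=f["z_map"]
    v,u=np.mgrid[:400,:640];P=(np.stack([(u-K[0,2])/K[0,0],(v-K[1,2])/K[1,1],np.ones_like(z)],-1)*z[...,None])@T[:3,:3].T+T[:3,3]
    Q=P[roi[1]:roi[3],roi[0]:roi[2]].reshape(-1,3)*1000
    Q=Q[(np.hypot(Q[:,0]-466,Q[:,1]-102)<35)&(Q[:,2]>60)]
    h=np.histogram(Q[:,2],np.arange(60,120,3));print(h[0])
    t=Q[Q[:,2]>98];c=cv2.minEnclosingCircle(t[:,:2].astype(np.float32))
    print(n,len(t),"z",np.percentile(t[:,2],[5,50,95]),"circ",c,"bbox",cv2.minAreaRect(t[:,:2].astype(np.float32)))
E
```

```text
[  0   0   0   0   0   2  21  13  24  19  22  27  32  87 356 607   1   0
   0]
w1.npz 1059 z [101.1 105.2 106.7] circ ((468.63006591796875, 102.19954681396484), 19.66634750366211) bbox ((468.49005126953125, 102.06610107421875), (38.39946365356445, 38.220611572265625), 38.1295280456543)
[   0    0    0    0    0    9   45   45   48   44   58   59   69  180
  690 1200    3    0    0]
w4.npz 2097 z [100.9 105.2 106.7] circ ((468.6390686035156, 101.80602264404297), 19.761363983154297) bbox ((468.4847106933594, 101.81587219238281), (38.60091781616211, 38.595890045166016), 50.63673782348633)
```

```bash
python3 -m creep '[0,0,0,0.086,1,0,0,0,0.086,1,0,0,0,0.086,1,0,0,0,0.086,1,0,0,0,0.086,1,0,0,0,0.086,1,0,0,0,0.086,1,0,0,0,0.086,1]'
python3 -m creep '[0,0,0,0.07,1,0.03,-0.014,0.04,0,1,0.033,-0.014,0.06,0,1,0,0,0.06,0,1,0,0,0.04,0,1,0,0,0,0,1,0,0,0,0,1,0,0,0,0,1]'
python3 -c "
from h import *
s,Rm=state();d=np.array([.4686,.102,.0905])-s['ee_pos'];print('todo tool units',Rm.T@d/.25)"
```

```text
clock: 12.4
ee_pos: [0.4739, 0.0861, 0.1971]
tool_rot: [2.15, 2.291, -0.001]
wrist_force: [-0.3, 0.8, -0.9]
gripper_width: 0.0855
grip_force: 0.0
clock: 13.4
ee_pos: [0.4684, 0.1025, 0.1478]
tool_rot: [2.305, 2.134, 0.002]
wrist_force: [0.0, 0.2, -0.4]
gripper_width: 0.0855
grip_force: 0.0
t 13.4 p [0.4684 0.1025 0.1478] x [0.077 0.997 0.001] y [ 0.997 -0.077  0.001] z [ 0.001  0.001 -1.   ] F [ 0.   0.2 -0.4] w 0.08548183979145879 g 0.0 q [-0.86  0.31  0.74  1.87 -0.24  1.05 -0.09]
todo tool units [-0.00209229  0.00057271  0.22907453]
```

```bash
python3 -m creep '[-0.002,0,0.08,0,1,0,0,0.1,0,1,0,0,0.049,0,1,0,0,0,0,0.3,0,0,0,0,0.3,0,0,0,0,0.3,0,0,0,0,0.3,0,0,0,0,0.3]' 60
python3 -c "
from h import *
state()"
```

```text
clock: 14.4
ee_pos: [0.4687, 0.1023, 0.0905]
tool_rot: [2.304, 2.134, 0.003]
wrist_force: [1.2, 0.1, 0.7]
gripper_width: 0.0352
grip_force: 60.4
t 14.4 p [0.4687 0.1023 0.0905] x [0.077 0.997 0.001] y [ 0.997 -0.077  0.002] z [ 0.002  0.001 -1.   ] F [1.2 0.1 0.7] w 0.03516565184162744 g 60.41699977358803 q [-0.81  0.39  0.71  1.94 -0.31  0.92 -0.03]
```

```bash
python3 -m creep '[0,-0.003,0.005,0,0.3,0,-0.003,0.005,0,0.3,0,-0.002,0.005,0,0.3,0,-0.002,0.005,0,0.3,0,0,0,0,0.3,0,0,0,0,0.3,0,0,0,0,0.3,0,0,0,0,0.3]'
python3 -m creep '[0,-0.002,0.004,0,0.3,0,0,0,0,0.3,0,-0.002,0.004,0,0.3,0,0,0,0,0.3,0,0,0,0,0.3,0,0,0,0,0.3,0,0,0,0,0.3,0,0,0,0,0.3]'
```

```text
clock: 15.4
ee_pos: [0.4681, 0.1023, 0.086]
tool_rot: [2.303, 2.132, 0.008]
wrist_force: [6.0, 0.1, 2.3]
gripper_width: 0.0353
grip_force: 60.5
clock: 16.4
ee_pos: [0.4681, 0.1023, 0.0849]
tool_rot: [2.302, 2.131, 0.01]
wrist_force: [4.2, -1.1, 7.2]
gripper_width: 0.0351
grip_force: 61.2
```

```bash
python3 -m creep '[0,0.002,0.004,0,0.3,0,0,0,0,0.3,0,0,0,0,0.3,0,0,0,0,0.3,0,0,0,0,0.3,0,0,0,0,0.3,0,0,0,0,0.3,0,0,0,0,0.3]'
python3 - <<'E'
from h import *
state();f=grab("wrist");np.savez("w6.npz",**f);save(f,"w6.png")
g=grab("scene");np.savez("s6.npz",**g)
E
```

```text
clock: 17.4
ee_pos: [0.4683, 0.1023, 0.0847]
tool_rot: [2.303, 2.132, 0.01]
wrist_force: [2.9, -0.1, 14.7]
gripper_width: 0.0356
grip_force: 61.9
t 17.4 p [0.4683 0.1023 0.0847] x [0.077 0.997 0.002] y [ 0.997 -0.077  0.007] z [ 0.007  0.002 -1.   ] F [ 2.9 -0.1 14.7] w 0.03560497059546902 g 61.92742534723948 q [-0.81  0.39  0.7   1.95 -0.32  0.9  -0.02]
```

View pics/w6.png

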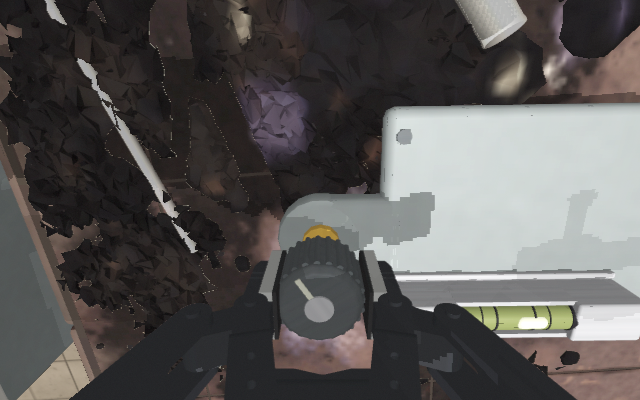

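The foot is on its cup: force rises to 15 N with no further descent. The bubble is visible at (532,323), shifted toward the rear (right), so the front is low as expected. I read it numerically.

```bash
python3 - <<'E'
from h import *
f=dict(np.load("w6.npz"))
im=f["img"].astype(int)
for r in (313,316,320,324,327): print(r,[tuple(im[r,c]) [0:3:2] for c in range(466,584,2)])
r=im[316:326,460:590].mean(0)
print("R",r[:,0].astype(int).tolist());print("B",r[:,2].astype(int).tolist())
for c in (480,530,575):print(c,pt(f,c,320),pt(f,c,320,.064))
E
```

```text
313 [(np.int64(38), np.int64(43)), (np.int64(39), np.int64(41)), (np.int64(85), np.int64(65)), (np.int64(157), np.int64(106)), (np.int64(157), np.int64(106)), (np.int64(158), np.int64(107)), (np.int64(157), np.int64(106)), (np.int64(154), np.int64(103)), (np.int64(78), np.int64(60)), (np.int64(158), np.int64(106)), (np.int64(159), np.int64(108)), (np.int64(159), np.int64(108)), (np.int64(158), np.int64(108)), (np.int64(159), np.int64(108)), (np.int64(154), np.int64(104)), (np.int64(46), np.int64(48)), (np.int64(158), np.int64(107)), (np.int64(158), np.int64(107)), (np.int64(159), np.int64(108)), (np.int64(160), np.int64(107)), (np.int64(160), np.int64(107)), (np.int64(160), np.int64(107)), (np.int64(160), np.int64(107)), (np.int64(159), np.int64(107)), (np.int64(161), np.int64(107)), (np.int64(161), np.int64(107)), (np.int64(161), np.int64(108)), (np.int64(160), np.int64(107)), (np.int64(161), np.int64(107)), (np.int64(160), np.int64(106)), (np.int64(161), np.int64(106)), (np.int64(160), np.int64(107)), (np.int64(161), np.int64(107)), (np.int64(161), np.int64(110)), (np.int64(37), np
[... 9004 characters left out ...]
33, 133, 133, 128, 79, 68, 86, 128, 128, 128, 128, 128, 132, 132, 132, 131, 131, 131, 131, 131, 131, 130, 130, 130, 130, 134, 154, 181, 198, 212, 223, 224, 227, 227, 227, 227, 227, 227, 227, 227, 227, 227, 225, 204, 209, 223, 229, 229, 230, 230, 229, 228, 227, 217, 204, 176, 123, 110, 55, 88, 128, 128, 128, 128, 128, 127, 128, 128, 128, 127, 127, 127, 124, 127, 127, 127, 127, 127, 127, 122, 93, 49, 60, 61, 81, 142, 210, 234, 238, 238, 237, 233, 233, 233, 233, 233, 233, 233]
480 [0.55075564 0.06011254 0.06352695] [0.55050322 0.06052037 0.064     ]
530 [0.57769024 0.05840606 0.0641747 ] [0.5778163  0.05825272 0.064     ]
575 [0.6025267  0.05614057 0.06392591] [0.60246067 0.05620664 0.064     ]
```

The middle lines are at columns 497 and 535 and the bubble spans about 519–547. That puts it about 9.4 mm toward the rear, which needs about 2.0 rad (115°) clockwise (spin +).

```bash
python3 -m creep '[0,0,0,0.087,0.3,0,0,0,0.087,0.3,0,0,0,0.087,0.3,0,0,0,0.087,0.3,0,0,0,0.087,0.3,0,0,0,0.087,0.3,0,0,0,0.087,0.3,0,0,0,0.087,0.3]'
python3 -m creep '[0,0,0,0.08,0.3,0,0,0,0.08,0.3,0,0,0,0.08,0.3,0,0,0,0,0.3,0,0,0,0,0.3,0,0,0,0,0.3,0,0,0,0,0.3,0,0,0,0,0.3]'
python3 -m creep '[0,0,0,0,0.3,0,0,0,0,0.3,0,0,0,0,0.3,0,0,0,0,0.3,0,0,0,0,0.3,0,0,0,0,0.3,0,0,0,0,0.3,0,0,0,0,0.3]'
python3 - <<'E'
from h import *
state();f=grab("wrist");np.savez("w7.npz",**f);save(f,"w7.png")
E
```

```text
clock: 18.5
ee_pos: [0.4678, 0.1007, 0.0846]
tool_rot: [3.14, 0.046, 0.009]
wrist_force: [2.6, -1.4, 15.5]
gripper_width: 0.0355
grip_force: 61.9
clock: 19.5
ee_pos: [0.4673, 0.1005, 0.0845]
tool_rot: [-3.056, 0.729, -0.008]
wrist_force: [1.6, -2.7, 17.0]
gripper_width: 0.0353
grip_force: 62.2
clock: 20.5
ee_pos: [0.4673, 0.1005, 0.0845]
tool_rot: [-3.056, 0.729, -0.008]
wrist_force: [1.3, -2.0, 17.6]
gripper_width: 0.0352
grip_force: 62.2
t 20.5 p [0.4673 0.1005 0.0845] x [ 0.892 -0.451  0.005] y [-0.451 -0.892 -0.001] z [ 0.005 -0.001 -1.   ] F [ 1.3 -2.  17.6] w 0.03520554744072204 g 62.162231516922475 q [-1.12  0.6   1.19  1.96 -0.65  1.04 -1.67]
```

View pics/w7.png

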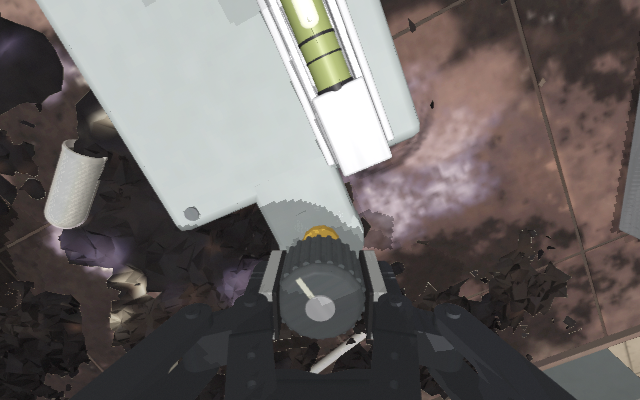

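The front part of the vial is visible. The middle line is near (317,42), the outer line near (325,58) and the front end of the bubble near (308,27). I measure this gap along the vial axis.

```bash
cat > prof.py <<'E'
from h import *
import sys
np.set_printoptions(suppress=True,precision=1,linewidth=200)
f=dict(np.load(sys.argv[1]));g=f["img"].astype(np.float32)
# vial axis in world: seat line, base yaw -3.5 deg, origin of level centre
a=np.radians(-3.5);ex=np.array([np.cos(a),np.sin(a),0]);ey=np.array([-ex[1],ex[0],0])
c=np.array([.6361,.0915,0])-.0616*ex-.0393*ey+[0,0,.0645]
s=np.arange(-30,25,.5)
for off in (-2,0,2):
    q=np.array([proj(f,c+ex*t/1000+ey*off/1000) for t in s]).astype(np.float32)
    I=cv2.remap(g,q[None,:,0],q[None,:,1],cv2.INTER_LINEAR,borderValue=0)[0]
    print("off",off,"px",q[0],q[-1]);print([(float(t),int(i[0]),int(i[2])) for t,i,p in zip(s,I,q) if 0<=p[1]<400 and 0<=p[0]<640])
E
python3 prof.py w7.npz; python3 prof.py w6.npz | grep -A1 "off 0"
```

```text
off -2 px [336.9  78.1] [280.5 -66.3]
[(-30.0, 205, 154), (-29.5, 205, 153), (-29.0, 205, 153), (-28.5, 205, 153), (-28.0, 205, 152), (-27.5, 205, 154), (-27.0, 205, 153), (-26.5, 205, 153), (-26.0, 205, 153), (-25.5, 205, 153), (-25.0, 205, 153), (-24.5, 205, 152), (-24.0, 205, 153), (-23.5, 205, 153), (-23.0, 205, 153), (-22.5, 205, 152), (-22.0, 205, 153), (-21.5, 204, 153), (-21.0, 205, 152), (-20.5, 205, 153), (-20.0, 145, 118), (-19.5, 91, 89), (-19.0, 192, 145), (-18.5, 204, 152), (-18.0, 204, 152), (-17.5, 205, 152), (-17.0, 204, 152), (-16.5, 205, 152), (-16.0, 205, 153), (-15.5, 205, 152), (-15.0, 204, 153), (-14.5, 205, 152), (-14.0, 204, 152), (-13.5, 204, 152), (-13.0, 204, 152), (-12.5, 191, 144), (-12.0, 107, 97), (-11.5, 88, 87), (-11.0, 166, 128), (-10.5, 203, 152), (-10.0, 203, 150), (-9.5, 204, 152), (-9.0, 204, 150), (-8.5, 204, 152), (-8.0, 227, 191), (-7.5, 253, 233), (-7.0, 255, 241), (-6.5, 255, 247), (-6.0, 255, 251), (-5.5, 255, 254), (-5.0, 255, 255), (-4.5, 255, 255), (-4.0, 255, 255), (-3.5, 255, 254), (-3.0, 255, 255), (-2.5, 255, 254), (-2.0, 255, 255),
[... 3888 characters left out ...]
255, 255), (5.5, 255, 255), (6.0, 255, 255), (6.5, 255, 255), (7.0, 255, 255), (7.5, 255, 255), (8.0, 255, 255), (8.5, 255, 255), (9.0, 255, 255), (9.5, 255, 255), (10.0, 255, 255), (10.5, 255, 255), (11.0, 255, 255), (11.5, 255, 255), (12.0, 255, 255), (12.5, 255, 255), (13.0, 255, 255), (13.5, 255, 255), (14.0, 255, 253), (14.5, 251, 241), (15.0, 232, 200), (15.5, 178, 121), (16.0, 139, 95), (16.5, 89, 71), (17.0, 139, 100), (17.5, 174, 120), (18.0, 181, 124), (18.5, 182, 124), (19.0, 182, 125), (19.5, 182, 124), (20.0, 182, 124), (20.5, 182, 125), (21.0, 182, 125), (21.5, 182, 125), (22.0, 182, 125), (22.5, 182, 125), (23.0, 183, 125), (23.5, 183, 125), (24.0, 183, 125), (24.5, 183, 125)]
```

The bubble is about +1.2 mm toward the rear, already between the lines. One more 12° turn should centre it.

```bash
python3 -m creep '[0,0,0,0.06,0.3,0,0,0,0.04,0.3,0,0,0,0,0.3,0,0,0,0,0.3,0,0,0,0,0.3,0,0,0,0,0.3,0,0,0,0,0.3,0,0,0,0,0.3]'
for i in 1 2; do python3 -m creep '[0,0,0,0,0.3,0,0,0,0,0.3,0,0,0,0,0.3,0,0,0,0,0.3,0,0,0,0,0.3,0,0,0,0,0.3,0,0,0,0,0.3,0,0,0,0,0.3]' | tail -3; done
python3 - <<'E'
from h import *
state();f=grab("wrist");np.savez("w8.npz",**f)
a=grab("top");b=a["img"][100:280,100:460,::-1]; b=cv2.resize(b,(720,360))
c=cv2.resize(f["img"][0:100,220:420,::-1],(480,240));o=np.zeros((600,720,3),np.uint8);o[:360]=b;o[360:,:480]=c;cv2.imwrite("pics/w8.png",o)
E
python3 prof.py w8.npz | grep -A1 "off"|cut -c1-1400
```

```text
clock: 21.55
ee_pos: [0.4671, 0.1005, 0.0845]
tool_rot: [-2.962, 1.044, -0.007]
wrist_force: [1.3, -2.9, 17.1]
gripper_width: 0.0357
grip_force: 62.2
wrist_force: [2.5, -2.6, 17.2]
gripper_width: 0.035
grip_force: 62.2
wrist_force: [2.0, -2.9, 18.4]
gripper_width: 0.0353
grip_force: 62.2
t 23.55 p [0.4671 0.1005 0.0845] x [ 0.779 -0.627  0.004] y [-0.627 -0.779 -0.002] z [ 0.004 -0.001 -1.   ] F [ 2.  -2.9 18.4] w 0.035267167108365104 g 62.156372000717965 q [-1.14  0.62  1.23  1.96 -0.68  1.06 -1.85]
off -2 px [292.7  79.3] [205.5 -46.9]
[(-30.0, 211, 163), (-29.5, 212, 165), (-29.0, 211, 162), (-28.5, 211, 164), (-28.0, 212, 164), (-27.5, 213, 164), (-27.0, 212, 163), (-26.5, 211, 163), (-26.0, 212, 164), (-25.5, 211, 164), (-25.0, 211, 163), (-24.5, 211, 163), (-24.0, 212, 164), (-23.5, 211, 163), (-23.0, 211, 163), (-22.5, 211, 162), (-22.0, 211, 162), (-21.5, 210, 163), (-21.0, 210, 162), (-20.5, 210, 161), (-20.0, 146, 117), (-19.5, 103, 101), (-19.0, 194, 150), (-18.5, 211, 162), (-18.0, 211, 162), (-17.5, 210, 161), (-17.0, 209, 161), (-16.5, 210, 161), (-16.0, 209, 161), (-15
[... 2916 characters left out ...]
-11.5, 59, 59), (-11.0, 126, 94), (-10.5, 176, 122), (-10.0, 176, 121), (-9.5, 176, 122), (-9.0, 190, 143), (-8.5, 230, 206), (-8.0, 242, 219), (-7.5, 249, 227), (-7.0, 253, 231), (-6.5, 254, 234), (-6.0, 254, 237), (-5.5, 255, 237), (-5.0, 255, 237), (-4.5, 254, 237), (-4.0, 254, 237), (-3.5, 255, 238), (-3.0, 255, 237), (-2.5, 255, 237), (-2.0, 255, 237), (-1.5, 254, 237), (-1.0, 254, 238), (-0.5, 255, 238), (0.0, 255, 237), (0.5, 255, 237), (1.0, 255, 237), (1.5, 254, 237), (2.0, 255, 237), (2.5, 255, 238), (3.0, 255, 237), (3.5, 255, 237), (4.0, 254, 238), (4.5, 254, 237), (5.0, 255, 236), (5.5, 253, 233), (6.0, 227, 197), (6.5, 186, 137), (7.0, 177, 122), (7.5, 176, 121), (8.0, 177, 122
```

View pics/w8.png

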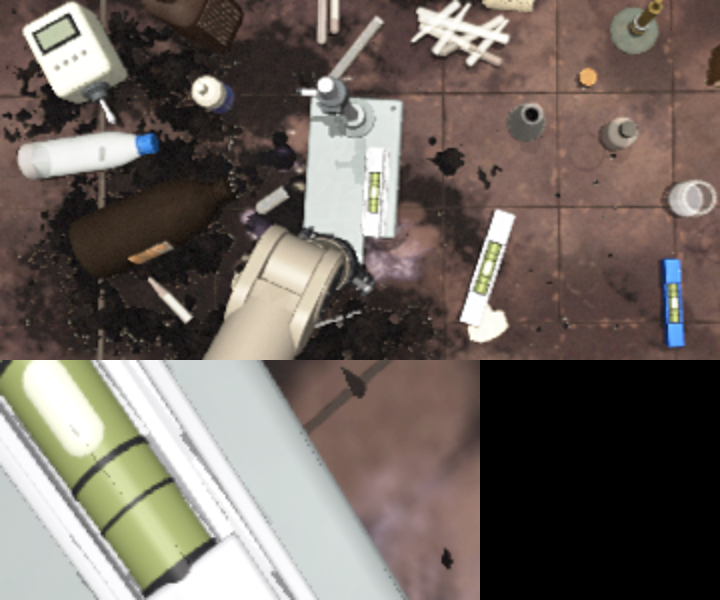

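The bubble spans −9 to +6.5 mm and the lines' midpoint is at −1.2 mm, so it is centred. The level is in its seat, the knob is gripped, and the foot is pressed at about 17 N. The glassware and bottles visible from above stand where they were.

```bash
python3 -c "
from cell import ctrl
print(ctrl.finish_job())"
```

```text
the job is handed in; nothing more can be done
None
```

Job handed in at about 24 s: the level lies between the rails, the foot is held down on its cup at about 17 N with the knob still gripped, the bubble is centred to within about 0.5 mm, and nothing visible from above was disturbed (the arm hid the porcelain cup from the last top view).

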